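# Load a sample mount into the push-latch drawer and relatch it

## Robot

A 7-joint arm with a two-finger parallel gripper is mounted at the origin on the work surface. World frame = base frame: x ahead of the robot, y to its left, z up, the work surface at z = 0. Lengths are in mm, angles in rad, forces in N, time in s.
With the tool pointing down it reaches from about 400 to 875 mm from the base axis. Payload 4.4 kg.
Tool frame: the origin (TCP) lies at the very end of the fingers, on their centre line; the grasp point (between the pads) lies 19 mm behind it; z points along the fingers, y is the line along which they close (so a half turn about z gives the same grasp; the last joint's range is limited). The gripper opens to 85 mm and grips with 20 to 120 N. Pads are 22 mm wide; open, the fingers measure 114 mm over their backs; the gripper's body (76 mm by 85 mm) begins 54 mm behind the grasp point. The pads swing forward as they close: fully open they stand 13 mm farther back than shut.
Start: joints at [-1.396, 0.628, 0.038, 1.517, -0.027, 0.996, -0.02], TCP at [154.986, 631.266, 231.313] pointing down, gripper open.
Joint ranges: [-3.06, 3.06], [-0.37, 2.12], [-1.25, 1.32], [0.18, 2.47], [-1.1, 4.24], [0.23, 1.98], [-2.94, 2.94]. Speed limits (rad/s): [2.57, 2.57, 3.14, 3.14, 3.14, 3.14, 3.14].

## Interface

Orientations are given as [roll, pitch, yaw] about the fixed x, y, z axes, in that order (R = Rz(yaw) Ry(pitch) Rx(roll)).
In Python, from cell import read_state, get_image, camera_info, finish_job gives the robot as it stands.
- The arm moves only by the tool play_rows, never from a script. Its argument "deltas" is one flat list of numbers, 7 for each row, row after row: the shift along the tool's x, y, z in mm, then the turn, a rotation vector about the tool's x, y, z in rad, then the opening, from 0 (shut) to 1 (fully open). In form: [dx, dy, dz, ax, ay, az, grip, dx, dy, dz, ax, ay, az, grip, ...]. A call has 1 to 10 rows; each row is the pose to reach, as a shift and turn from the pose commanded when the call began, along the tool's axes at that moment; what a row does not reach only later rows make up. A row lasts 1/8 s, in which the tool goes at most 62.5 mm and 10.7 degrees, less where a joint would pass 70% of its speed; a pose out of reach is approached as far as the arm can. A call with a gripper value outside its range is refused whole. The fingers move at their own pace and stop on an object; the grip force is fixed at half the most. Time passes only in rows, so rows that repeat a pose let the fingers close. It gives the time, the measured TCP pose, the force, the opening and the grip force at its end, in the units of the state.
- read_state(): the state, without advancing time (a new reading comes with each control period).
- get_image(name): name is "side" or "top"; returns the picture (480x640x3 uint8, red, green, blue); there is no depth.
- camera_info(name): a dict with "fx", "fy", "cx", "cy" (pixels), "distortion" ([k1, k2, p1, p2, k3] as OpenCV has them; the pictures are not rectified), "T" (4x4, takes a point from camera to world coordinates). Camera axes: x right, y down, z forward; pixel columns grow to the right and rows downward; lengths in mm; the calibration is good to about 2 mm. A picture is of the moment at which its call begins. camera_info takes no time and is no camera call.
- finish_job(): hands the job in; it is judged then, once.
The state is a dict: "clock": time; "qpos": joint angles; "qd": joint speeds; "tau": joint torques, N m; "eef_pos": TCP position; "tool_rot": TCP orientation; "force": force on the tool from outside, world axes, zero at the start; "torque": the same for the moment, N m; "width": finger opening in mm; "gripper_force": force on a finger pad.
Only numpy, scipy, OpenCV 4.12 (cv2) and the standard library are available. Lean on these libraries where they do the work, as an engineer would, in place of code of your own. Each camera call takes 0.05 s, during which the arm holds its last target. There are 200 camera calls.

## Task

Put the red sample mount away in the small white cabinet on the microscope bench: press the blue drawer front to release its push latch and let the drawer spring fully open, set the red mount upright (its brass strip up) gently and fully down in the round pocket inside and let go, then press the drawer home until the latch catches again and the drawer stays shut by itself. Push gently: never press on the drawer or cabinet with more than 20 N, and leave everything else where it stands.

Things in the scene. Friction and masses are not known exactly. Their poses are not given: they have to be found in the camera images.
- cabinet: low white cabinet fixed to the bench, 182 deep (x) x 170 wide (y) x 72 mm high; origin on the bench, 82 mm behind its shell's front edge; own -x points out of the front, z up. Latch feel: the spring pushes the drawer out with 6.5 N (shut) to 2.5 N (open); a press takes 5 to 9 N until the hard inner stop, where force climbs at once. Each full press toggles the latch; a shallow one does not.
- drawer (a joint): drawer slide in m, growing along the cabinet's -x. At rest: 0 = latched shut, 0.070 = released, fully out. Push-push latch: it trips in the last mm before a hard inner stop, which is felt at an unknown depth between -0.005 and -0.015, varying. Press to the stop and let go: from latched it follows the finger out to 0.070 (keep 75 mm in front free); from open it comes back to 0 and stays.
- drawer_face (a point): centre of the outer face of the blue drawer front, moves with the drawer; axes as the cabinet's, -x out of the face. A flat upright panel without handle, 152 wide x 52 high x 10 mm thick, from 10 to 62 mm above the bench, 18 mm proud of the shell when latched; a small steel badge marks it. It can be pressed by fingertips pointing down in front of it.
- pocket (a point): centre of the floor of the round pocket in the black plate inside the drawer, moves with it; axes as the cabinet's. Bore 33 mm, 7 mm deep, chamfered; floor 15 mm above the bench. It lies 50 mm behind the drawer's outer face: 27 mm to the 23 mm deep rim of the front panel and, with the drawer out, 38 mm to the 72 mm high shell. Drawer side walls 72 mm either side, 30 mm above the bench.
- mount_red_center (a point): centre (half-way up) of the red sample mount: upright red resin cylinder, 30 mm diameter, 28 mm high, brass strip across its top, 30 to 55 g. It stands on a 4 mm grey mat in a row with a black and a white one, 70 mm or more apart, in any order. Grip its upper half: seated, its lower 7 mm are in the pocket and its centre is 14 mm above the pocket floor.
- mount_black_center (a point): centre of the black sample mount (same size, steel strip), to be left alone
- mount_white_center (a point): centre of the white sample mount (same size, copper strip), to be left alone
- objective: loose steel microscope objective, 40 mm diameter x 48 mm high, origin at the centre of its underside; leave alone
- jar: amber glass jar with blue cap, 48 mm diameter x 65 mm high, origin at the centre of its underside; leave alone
- slidebox: green slide box with a white band, 85 x 60 x 28 mm, origin at the centre of its underside; leave alone
- dish: shallow glass dish, 80 mm diameter x 16 mm high, origin at the centre of its underside; leave alone
- driver: orange screwdriver lying on the bench, 150 mm long, origin under it; leave alone
Not all that is in view belongs to the job. Leave any green look-alike of the part that bears mount_red_center alone.

How it is judged:
By the outcome, as a careful person would: the job done as asked, in the order asked, and still so for the second after the job is handed in, with the robot touching nothing.
It also fails if it takes over 72 s, if anything falls off the work surface, if the arm or the gripper's body presses on something with over 40 N, if the wrist force passes 120 N, or if a joint passes its speed limit or range.

## Working session

There is one attempt and no reset: what is moved stays moved. The work goes in short steps, Python scripts to look and compute and a tool call to move; the robot and the scene stay as the last step left them, time stands still between calls to the robot, and variables do not carry over. Pictures are saved under pics/ and viewed, at most 10 in all, crops included, and the job is handed in when it is done.

Besides the shell and the picture viewer there is one more tool, called after "Request:" as name(argument=value, ...), one argument or row to a line, values as JSON. play_rows: Moves the arm, as the interface text tells. Its arguments: {"type":"object","properties":{"deltas":{"type":"array"}},"required":["deltas"]}

```bash
mkdir -p pics
python3 - <<'E'
from cell import *
import cv2,numpy as np
s=read_state();print(s)
for n in("top","side"):
    im=get_image(n);cv2.imwrite(f"pics/{n}0.png",im[:,:,::-1])
    c=camera_info(n);print(n,c["fx"],c["cx"],c["cy"],c["distortion"],np.round(c["T"],3).tolist())
E
```

```text
{'clock': 0.0, 'qpos': array([-1.39577519,  0.6293288 ,  0.03843035,  1.51833989, -0.02698516,
        0.99628053, -0.02002172]), 'qd': array([-0.00066123,  0.00038569,  0.00040672, -0.00024058, -0.00021394,
       -0.00040929, -0.00104729]), 'tau': array([ 6.53225616e-04, -5.63401866e+01,  1.22620817e+00, -1.93434423e+01,
        1.09514533e-02,  1.06044931e-02,  5.93302644e-06]), 'eef_pos': array([154.85016706, 630.66596686, 230.40908299]), 'tool_rot': array([-3.13975399e+00,  2.83485203e-05,  2.90076792e+00]), 'force': array([ 0.66281729, -0.38252809,  0.20669299]), 'torque': array([-0.0030447 ,  0.00563352, -0.01513736]), 'gripper_force': 0.0, 'width': 85.28300594067635}
top 604.9098906848022 316.56601476581767 232.74576072429286 [0.02286938 0.         0.         0.         0.        ] [[0.028, -0.995, 0.096, 438.119], [-0.999, -0.026, 0.018, -52.11], [-0.015, -0.096, -0.995, 1448.504], [0.0, 0.0, 0.0, 1.0]]
side 439.1063838648527 322.25195458197453 239.65757406928861 [0.01184171 0.         0.         0.         0.        ] [[0.818, -0.386, 0.426, 123.965], [-0.575, -0.569, 0.587, -642.675], [0.016, -0.726, -0.688, 788.039], [0.0, 0.0, 0.0, 1.0]]
```

View pics/top0.png

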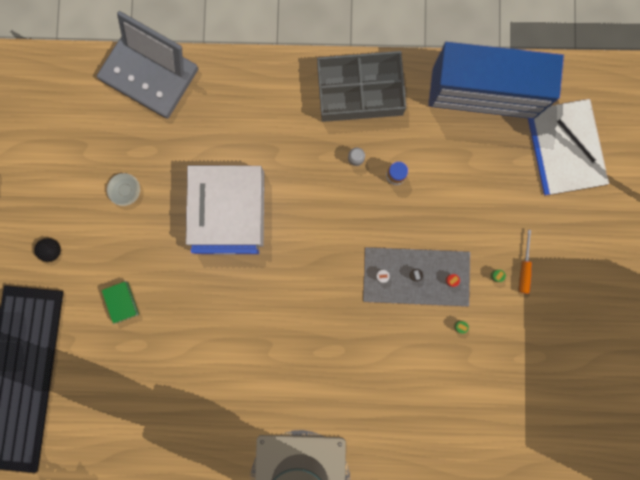

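View pics/side0.png

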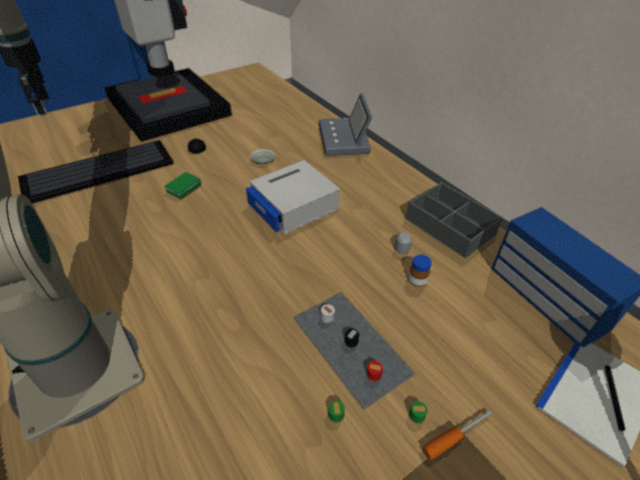

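The top view shows the cabinet at about (225,205) with its blue front facing the robot. The mounts are white (383,276), black (417,275) and red (453,280), with green look-alikes at (498,276) and (461,327). The side view confirms the layout, with red at (374,371). Nothing stands in front of the drawer.

```bash
cat > h.py <<'E'
from cell import *
import cv2,numpy as np
def ray(n,uv):
    c=camera_info(n);K=np.array([[c["fx"],0,c["cx"]],[0,c["fy"],c["cy"]],[0,0,1]])
    p=cv2.undistortPoints(np.float64(uv).reshape(-1,1,2),K,np.array(c["distortion"])).reshape(-1,2)
    T=np.array(c["T"]);d=np.c_[p,np.ones(len(p))]@T[:3,:3].T
    return T[:3,3],d
def plane(n,uv,z):
    o,d=ray(n,uv);return o+d*((z-o[2])/d[:,2])[:,None]
def tri(uvt,uvs):
    (a,d),(b,e)=ray("top",uvt),ray("side",uvs);d=d[0]/np.linalg.norm(d);e=e[0]/np.linalg.norm(e)
    s=np.linalg.lstsq(np.c_[d,-e],b-a,rcond=None)[0];p,q=a+s[0]*d,b+s[1]*e
    return (p+q)/2,np.linalg.norm(p-q)
def blob(m,box):
    x0,y0,x1,y1=box;k=np.zeros_like(m);k[y0:y1,x0:x1]=m[y0:y1,x0:x1]
    n,l,st,ce=cv2.connectedComponentsWithStats(k);i=1+st[1:,4].argmax()
    return (l==i).astype(np.uint8),ce[i],st[i]
E
python3 - <<'E'
from h import *
t=cv2.imread("pics/top0.png");s=cv2.imread("pics/side0.png")
H=lambda im:cv2.cvtColor(im,cv2.COLOR_BGR2HSV)
def red(im):
    h=H(im);return (((h[...,0]<24)|(h[...,0]>170))&(h[...,1]>190)&(h[...,2]>90)).astype(np.uint8)
_,ct,st=blob(red(t),(440,265,468,297));_,cs,ss=blob(red(s),(360,355,388,388))
print("red",ct,st,cs,ss,tri(ct,cs),plane("top",[ct],25))
h=H(t);w=((h[...,1]<60)&(h[...,2]>130)).astype(np.uint8)
m,c,st=blob(w,(170,150,280,262));print(st)
r=cv2.minAreaRect(cv2.findContours(m,0,1)[0][0]);P=plane("top",cv2.boxPoints(r),72);print(r);print(P.round(1))
print(np.linalg.norm(P-np.roll(P,1,0),axis=1))
b=((h[...,0]>105)&(h[...,0]<130)&(h[...,1]>150)).astype(np.uint8)
m,c,st=blob(b,(170,230,280,270));r=cv2.minAreaRect(cv2.findContours(m,0,1)[0][0]);bp=cv2.boxPoints(r);print("blue",st,bp.round(1).tolist(),plane("top",bp,62).round(1).tolist())
cv2.imwrite("pics/c.png",np.hstack([cv2.resize(t[155:265,170:280],(400,400),interpolation=2),cv2.resize(s[150:240,235:345],(400,400),interpolation=2)]))
E
```

```text
red [449.84210526 278.05263158] [448 276   6   6  19] [374.25730994 371.31578947] [368 361  14  20 171] (array([ 476.16635276, -342.92488993,    9.67345545]), np.float64(2.7047843442384973)) [[ 476.84146907 -340.63892289   25.        ]]
[ 186  165   78   81 6018]
((224.5, 205.0), (80.0, 77.0), 90.0)
[[719.9 279.6  72. ]
 [724.5 101.2  72. ]
 [539.   94.4  72. ]
 [534.3 270.6  72. ]]
[185.83491813 178.49613531 185.59506937 176.26354005]
blue [193 247  39   5 109] [[193.0, 247.0], [231.0, 247.0], [231.0, 251.0], [193.0, 251.0]] [[530.8, 256.6, 62.0], [533.2, 169.0, 62.0], [523.9, 168.6, 62.0], [521.6, 256.1, 62.0]]
```

View pics/c.png

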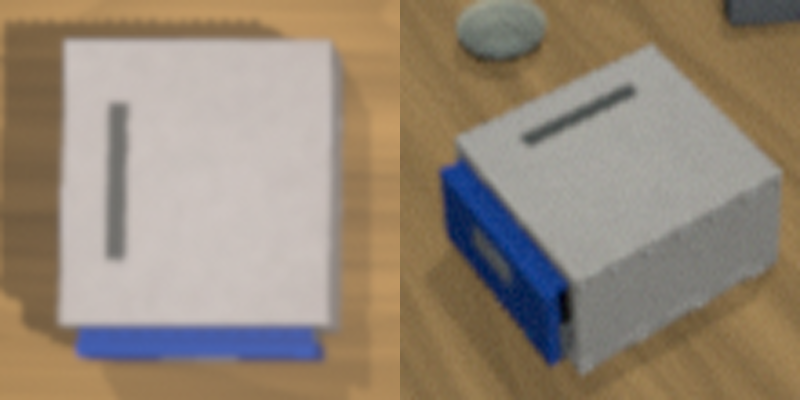

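The crop shows the cabinet top corners at about (64,40), (331,41), (329,326) and (58,325). The blue panel runs from u=77 to 322 in the crop, with its lower edge at v≈358. My red mask in the top view was too strict, because it caught only 19 px.

Run:
```python
from h import *
t=cv2.imread("pics/top0.png");s=cv2.imread("pics/side0.png")
for n,im,box in(("top",t,(440,265,466,297)),("side",s,(360,355,388,388))):
    h=cv2.cvtColor(im,cv2.COLOR_BGR2HSV);m,c,st=blob((h[...,1]>120).astype(np.uint8),box)
    e=cv2.minEnclosingCircle(np.vstack(cv2.findContours(m,0,1)[0]));print(n,c,st,e)
    if n=="top":ct=c
    else: cs=c
print(tri(ct,cs),plane("top",[ct],20),plane("side",[cs],20))
q=np.array([[64,40],[331,41],[329,326],[58,325],[77,358],[322,358]])/(400/110)+[169.6,154.6]
P=plane("top",q[:4],72);print(P.round(1).tolist(),np.linalg.norm(P-np.roll(P,1,0),axis=1));F=plane("top",q[4:],62);print(F.round(1).tolist())
d=P[1]-P[0];print(np.degrees(np.arctan2(*(P[1]-P[0])[:2])),np.degrees(np.arctan2(*(P[2]-P[3])[:2])),np.degrees(np.arctan2(*(F[1]-F[0])[:2])), [np.degrees(np.arctan2((P[i]-P[j])[1],(P[i]-P[j])[0])) for i,j in((0,3),(1,2))])
# side view: panel front-face top corners & shell corners
q=np.array([[440,170],[545,295],[458,142],[580,282],[780,173],[652,45]])-[400,0]
q=q*[110/400,90/400]+[234.6,149.6]
print(plane("side",q[:2],62).round(1).tolist(),plane("side",q[2:],72).round(1).tolist())
```

```text
top [452.56551724 279.96551724] [446 274  14  13 145] ((452.5, 280.0), 6.800835609436035)
side [374.16423358 370.38321168] [367 360  16  22 274] ((373.5, 370.5), 10.511998176574707)
(array([ 471.41437302, -346.50564536,   22.98412158]), np.float64(2.9722276355365222)) [[ 472.68619961 -348.02610684   20.        ]] [[ 471.47634252 -344.56827846   20.        ]]
[[718.6, 276.7, 72.0], [722.3, 106.6, 72.0], [540.5, 101.2, 72.0], [536.6, 271.8, 72.0]] [182.02763127 170.20453523 181.82275626 170.63960054]
[[516.7, 261.0, 62.0], [520.9, 105.9, 62.0]]
178.75119283081526 178.68140281329264 178.46232608195325 [np.float64(1.5714064665351717), np.float64(1.7088305957134073)]
[[519.0, 262.8, 62.0], [523.8, 116.8, 62.0]] [[538.2, 268.3, 72.0], [544.2, 102.6, 72.0], [721.0, 107.4, 72.0], [718.9, 277.0, 72.0]]
```

Request:
play_rows(
  deltas=[-52,-45,16,0,0,-0.034,0,-103,-90,32,0,0,-0.068,0,-155,-135,48,0,0,-0.1,0,-206,-180,64,0,0,-0.134,0,-258,-225,80,0,0,-0.168,0,-309,-270,96,0,0,-0.2,0,-361,-315,112,0,0,-0.235,0,-412,-359,130,0,0,-0.269,0,-412,-359,130,0,0,-0.269,0,-412,-359,130,0,0,-0.269,0],
)

```text
clock: 1.35
eef_pos: [471.7, 177.9, 100.0]
tool_rot: [-3.138, -0.001, -3.124]
force: [-0.5, 0.0, 0.7]
width: 0.2
gripper_force: 0.0
```

Request:
play_rows(
  deltas=[-5,4,34,0,0,-0.01,0,-10,7,67,0,0,-0.01,0,-20,7,67,0,0,-0.01,0,-28,7,67,0,0,-0.01,0,-28,7,67,0,0,-0.01,0],
)

```text
clock: 1.98
eef_pos: [499.0, 192.6, 35.7]
tool_rot: [3.141, 0.003, -3.104]
force: [0.7, -0.0, 0.1]
width: -0.2
gripper_force: 0.0
```

Request:
play_rows(
  deltas=[-2,-4,0,0,0,0.01,0,-4,-6,0,0,0,0.01,0,-6,-6,0,0,0,0.01,0,-8,-6,0,0,0,0.01,0,-8,-6,0,0,0,0.01,0],
)

```text
clock: 2.6
eef_pos: [505.6, 186.5, 34.3]
tool_rot: [3.141, 0.0, -3.113]
force: [0.6, 0.0, -0.5]
width: 0.0
gripper_force: 0.0
```

Request:
play_rows(
  deltas=[-1,0,0,0,0,0,0,-2,0,0,0,0,0,0,-3,0,0,0,0,0,0,-4,0,0,0,0,0,0,-4,0,0,0,0,0,0],
)

```text
clock: 3.22
eef_pos: [509.3, 186.6, 34.3]
tool_rot: [-3.142, -0.0, -3.113]
force: [0.2, 0.2, 1.1]
width: -0.0
gripper_force: 0.3
```

Request:
play_rows(
  deltas=[-1,0,0,0,0,0,0,-2,0,0,0,0,0,0,-3,0,0,0,0,0,0,-4,0,0,0,0,0,0,-4,0,0,0,0,0,0],
)

```text
clock: 3.85
eef_pos: [511.0, 186.5, 34.2]
tool_rot: [-3.141, -0.004, -3.113]
force: [-6.5, 0.2, 5.2]
width: -0.0
gripper_force: 3.3
```

Request:
play_rows(
  deltas=[-1,0,0,0,0,0,0,-2,0,0,0,0,0,0,-3,0,0,0,0,0,0,-4,0,0,0,0,0,0,-4,0,0,0,0,0,0],
)

```text
clock: 4.47
eef_pos: [514.8, 186.6, 34.2]
tool_rot: [-3.141, -0.005, -3.113]
force: [-6.4, 0.6, 6.1]
width: 0.8
gripper_force: 3.5
```

Request:
play_rows(
  deltas=[-1,0,0,0,0,0,0,-2,0,0,0,0,0,0,-3,0,0,0,0,0,0,-3,0,0,0,0,0,0],
)

```text
clock: 4.97
eef_pos: [517.9, 186.7, 34.2]
tool_rot: [-3.141, -0.005, -3.113]
force: [-7.1, 1.1, 6.6]
width: -0.4
gripper_force: 3.4
```

Request:
play_rows(
  deltas=[-1,0,0,0,0,0,0,-2,0,0,0,0,0,0,-2,0,0,0,0,0,0],
)

```text
clock: 5.35
eef_pos: [519.7, 186.7, 34.2]
tool_rot: [-3.14, -0.005, -3.113]
force: [-7.2, -0.1, 6.0]
width: 0.2
gripper_force: 3.6
```

Request:
play_rows(
  deltas=[-1,0,0,0,0,0,0,-2,0,0,0,0,0,0,-2,0,0,0,0,0,0],
)

```text
clock: 5.72
eef_pos: [520.5, 186.8, 34.1]
tool_rot: [-3.14, -0.007, -3.112]
force: [-9.3, 0.6, 8.0]
width: -0.1
gripper_force: 4.7
```

Request:
play_rows(
  deltas=[-1,0,0,0,0,0,0,-1.5,0,0,0,0,0,0,-1.5,0,0,0,0,0,0],
)

```text
clock: 6.1
eef_pos: [520.8, 186.7, 34.1]
tool_rot: [-3.14, -0.009, -3.112]
force: [-11.3, 0.3, 9.9]
width: 0.0
gripper_force: 5.9
```

Request:
play_rows(
  deltas=[8,0,0,0,0,0,0,18,0,0,0,0,0,0,28,0,0,0,0,0,0,38,0,0,0,0,0,0,48,0,0,0,0,0,0,58,0,0,0,0,0,0,68,0,0,0,0,0,0,78,0,0,0,0,0,0,88,0,0,0,0,0,0,100,0,0,0,0,0,0],
)

```text
clock: 7.35
eef_pos: [426.2, 184.4, 34.5]
tool_rot: [3.141, 0.002, -3.114]
force: [0.1, 0.9, 0.0]
width: 0.2
gripper_force: 0.0
```

Request:
play_rows(
  deltas=[-2,-25,-40,0,0,0,0.3,-5,-80,-80,0,0,0,0.55,-9,-140,-100,0,0,0,0.55,-12,-200,-100,0,0,0,0.55,-16,-260,-100,0,0,0,0.55,-20,-320,-100,0,0,0,0.55,-24,-380,-100,0,0,0,0.55,-28,-440,-100,0,0,0,0.55,-31,-500,-100,0,0,0,0.55,-31,-532,-100,0,0,0,0.55],
)

```text
clock: 8.6
eef_pos: [471.1, -350.8, 134.1]
tool_rot: [-3.139, 0.0, -3.118]
force: [0.1, 0.2, -0.5]
width: 46.6
gripper_force: 0.0
```

Run:
```python
from h import *
for n in("top","side"):cv2.imwrite(f"pics/{n}1.png",get_image(n)[:,:,::-1])
t=cv2.imread("pics/top1.png");s=cv2.imread("pics/side1.png")
cv2.imwrite("pics/c1.png",np.hstack([cv2.resize(t[155:295,165:285],(400,467),interpolation=2),cv2.resize(s[155:275,220:340],(400,467),interpolation=2)]))
st=read_state();print(st["eef_pos"],st["width"],st["clock"],st["qpos"],st["tool_rot"])
```

```text
[ 470.60858704 -351.98692539  133.96944078] 47.25212799589236 8.7 [ 0.73313209  0.66682314 -0.22099859  1.78630301  0.21386366  0.70965591
  1.98735735] [-3.13815679e+00  2.49962672e-04 -3.12042413e+00]
```

View pics/c1.png

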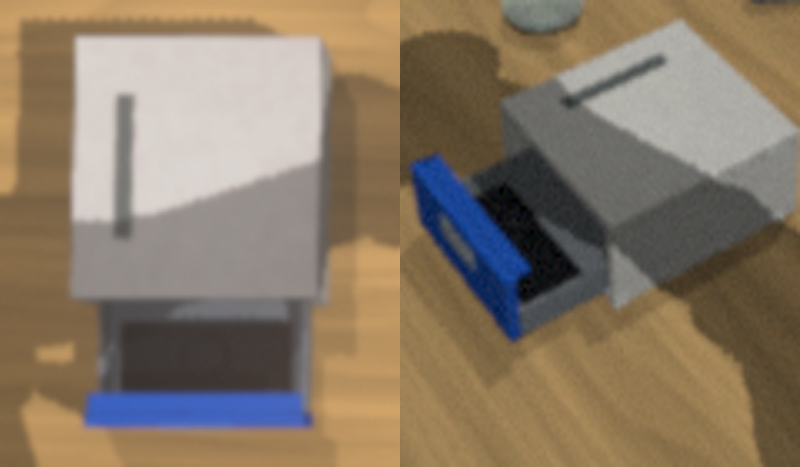

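View pics/side1.png

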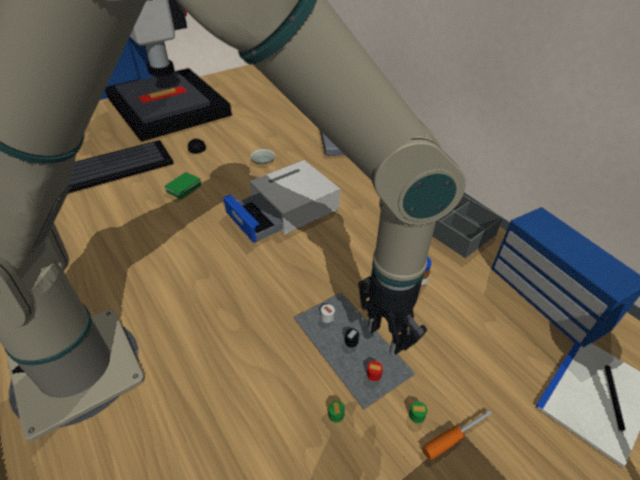

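The drawer is fully open, with the panel's lower edge at crop v≈427 and the pocket just visible at crop (205,350). The gripper is right above the red mount. I'll squeeze it once along x to centre it, then grip it along y.

Request:
play_rows(
  deltas=[-1,2,8,0,0,0.175,0.6,-1,5,16,0,0,0.35,0.6,-1,5,24,0,0,0.525,0.6,-1,5,32,0,0,0.7,0.6,-1,5,40,0,0,0.875,0.6,-1,5,48,0,0,1.05,0.6,-1,5,56,0,0,1.225,0.6,-1,5,64,0,0,1.4,0.6,-1,5,70,0,0,1.56,0.6,-1,5,76,0,0,1.56,0.6],
)

```text
clock: 9.95
eef_pos: [473.0, -340.3, 58.0]
tool_rot: [-3.141, -0.0, 1.613]
force: [-0.2, 0.3, -0.2]
width: 51.5
gripper_force: 0.0
```

Run:
```python
from h import *
st=read_state();print(st["eef_pos"],st["width"],st["clock"],st["tool_rot"])
t=cv2.imread("pics/top1.png")
q=np.array([[86,427],[310,427],[72,298],[323,299],[75,37],[322,38]])*[120/400,140/467]+[164.6,154.6]
print(plane("top",q[:2],62).round(1).tolist(),plane("top",q[2:],72).round(1).tolist())
g=cv2.cvtColor(t,cv2.COLOR_BGR2GRAY)[245:278,195:262];g=cv2.resize(cv2.normalize(np.clip(g,0,90),None,0,255,32),None,fx=10,fy=10,interpolation=2)
cv2.imwrite("pics/p.png",g)
```

```text
[ 472.99542733 -340.31028028   57.96903666] 51.5123945281765 9.95 [-3.14114041e+00 -1.77334728e-04  1.61259254e+00]
[[449.0, 258.6, 62.0], [453.2, 104.7, 62.0]] [[536.8, 270.3, 72.0], [540.7, 97.9, 72.0], [718.4, 277.0, 72.0], [722.1, 105.2, 72.0]]
```

View pics/p.png

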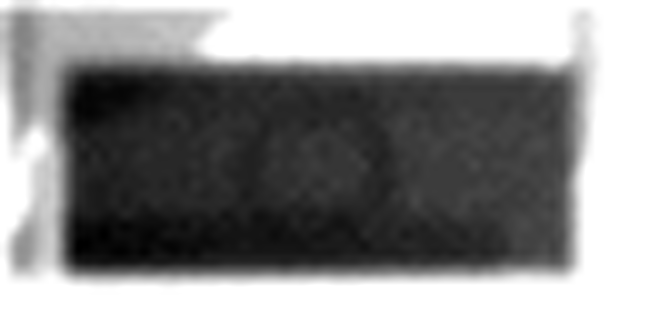

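The contrast crop shows the pocket ring centred at about (318,168), which is pixel (226.35,261.3) in the top image.

Request:
play_rows(
  deltas=[-6,-1,15,0,0,0.03,0.6,-6,-1,30,0,0,0.03,0.6,-6,-1,44,0,0,0.03,0.6,-6,-1,44,0,0,0.03,0.6,-6,-1,44,0,0,0.03,0.33,-6,-1,44,0,0,0.03,0.33,-6,-1,44,0,0,0.03,0.33,-6,-1,44,0,0,0.03,0.33],
)

```text
clock: 10.95
eef_pos: [472.4, -347.8, 14.7]
tool_rot: [3.141, 0.0, 1.58]
force: [0.3, 0.8, 1.6]
width: 28.7
gripper_force: 28.9
```

Run:
```python
from h import *
for z in (15,22):print(plane("top",[[226.35,261.3]],z).round(1))
```

```text
[[502.1 186.1  15. ]]
[[501.8 185.   22. ]]
```

Request:
play_rows(
  deltas=[0,0,0,0,0,0,0.6,0,0,0,0,0,0,0.6,0,0,-20,0,0,0,0.6,0,0,-35,0,0,-0.17,0.6,0,0,-35,0,0,-0.35,0.6,0,0,-35,0,0,-0.53,0.6,0,0,-35,0,0,-0.71,0.6,0,0,-35,0,0,-0.89,0.6,0,0,-35,0,0,-1.07,0.6,0,0,-35,0,0,-1.25,0.6],
)

```text
clock: 12.2
eef_pos: [472.2, -348.4, 50.7]
tool_rot: [-3.14, 0.001, 2.835]
force: [1.2, -0.0, -0.1]
width: 51.2
gripper_force: 0.0
```

Request:
play_rows(
  deltas=[0,0,0,0,0,-0.17,0.6,0,0,0,0,0,-0.34,0.6,0,0,0,0,0,-0.34,0.6,0,0,0,0,0,-0.34,0.6],
)

```text
clock: 12.7
eef_pos: [472.1, -348.1, 49.9]
tool_rot: [-3.141, 0.0, -3.117]
force: [-0.4, -0.3, 0.4]
width: 51.3
gripper_force: 0.0
```

Request:
play_rows(
  deltas=[0,0,12,0,0,0,0.6,0,0,24,0,0,0,0.6,0,0,36,0,0,0,0.6,0,0,36,0,0,0,0.6,0,0,36,0,0,0,0.2,0,0,36,0,0,0,0.2,0,0,36,0,0,0,0.2,0,0,36,0,0,0,0.2,0,0,36,0,0,0,0.2],
)

```text
clock: 13.82
eef_pos: [472.3, -347.9, 13.6]
tool_rot: [-3.141, 0.0, -3.113]
force: [-0.7, 0.4, 3.6]
width: 27.9
gripper_force: 59.3
```

Request:
play_rows(
  deltas=[0,0,-25,0,0,0,0.2,0,0,-60,0,0,0,0.2,-4,45,-95,0,0,0,0.2,-8,95,-105,0,0,0,0.2,-12,150,-105,0,0,0,0.2,-17,205,-105,0,0,0,0.2,-22,260,-105,0,0,0,0.2,-26,315,-105,0,0,0,0.2,-31,370,-105,0,0,0,0.2,-35,425,-105,0,0,0,0.2],
)

```text
clock: 15.08
eef_pos: [495.1, 79.8, 118.3]
tool_rot: [-3.142, 0.0, -3.114]
force: [1.3, 0.0, -1.5]
width: 27.7
gripper_force: 59.2
```

Request:
play_rows(
  deltas=[-5,50,0,0,0,0,0.2,-8,90,0,0,0,0,0.2,-9,106,0,0,0,0,0.2,-9,106,0,0,0,0,0.2,-9,106,0,0,0,0,0.2],
)

```text
clock: 15.7
eef_pos: [501.0, 181.8, 118.1]
tool_rot: [-3.14, -0.001, -3.116]
force: [0.9, -0.1, -1.1]
width: 27.8
gripper_force: 59.3
```

Run:
```python
from h import *
for n in("top","side"):cv2.imwrite(f"pics/{n}2.png",get_image(n)[:,:,::-1])
st=read_state();print(st["eef_pos"],st["width"],st["clock"],st["tool_rot"])
s=cv2.imread("pics/side2.png");cv2.imwrite("pics/c2.png",cv2.resize(s[110:290,180:380],(800,600)[:2],interpolation=2))
```

```text
[501.25417009 182.00415554 118.24038578] 27.879695939578088 15.8 [-3.14033626e+00 -4.41945412e-04 -3.11644282e+00]
```

View pics/c2.png

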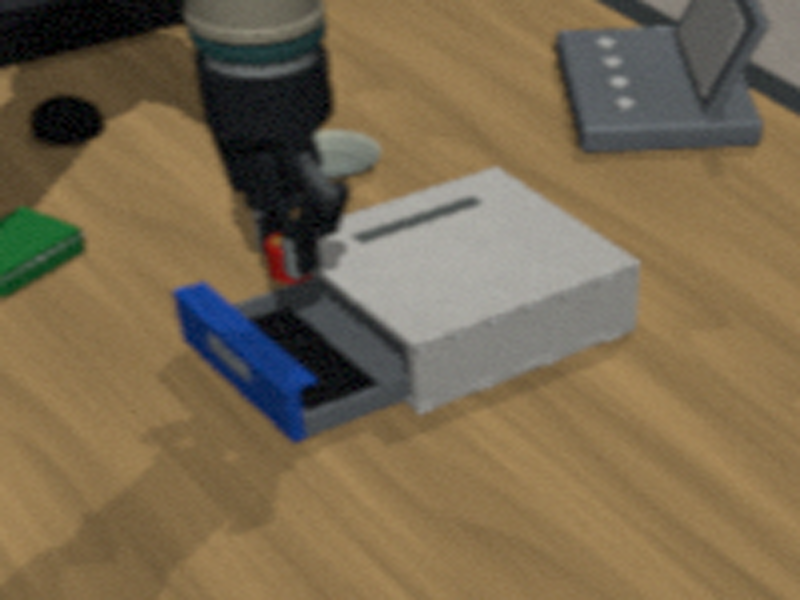

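The mount is held upright above the pocket. Next I'll lower it, slowly for the last part.

Request:
play_rows(
  deltas=[0,2.5,15,0,0,0,0.2,0,2.5,35,0,0,0,0.2,0,2.5,55,0,0,0,0.2,0,2.5,72,0,0,0,0.2,0,2.5,80,0,0,0,0.2,0,2.5,80,0,0,0,0.2,0,2.5,80,0,0,0,0.2],
)

```text
clock: 16.68
eef_pos: [501.5, 187.0, 38.8]
tool_rot: [3.141, 0.001, -3.114]
force: [0.4, -0.4, -0.1]
width: 27.9
gripper_force: 59.3
```

Request:
play_rows(
  deltas=[0,-2.5,0,0,0,0,0.2,0,-2.5,0,0,0,0,0.2,0,-2.5,2,0,0,0,0.2,0,-2.5,4,0,0,0,0.2,0,-2.5,6,0,0,0,0.2,0,-2.5,6,0,0,0,0.2],
)

```text
clock: 17.42
eef_pos: [501.0, 184.3, 32.0]
tool_rot: [-3.142, -0.0, -3.113]
force: [-0.2, 0.4, -0.3]
width: 27.8
gripper_force: 59.3
```

Request:
play_rows(
  deltas=[0,0,1,0,0,0,0.2,0,0,2,0,0,0,0.2,0,0,2,0,0,0,0.2],
)

```text
clock: 17.8
eef_pos: [501.3, 184.4, 31.3]
tool_rot: [3.142, 0.001, -3.113]
force: [-2.2, -0.9, 9.3]
width: 27.9
gripper_force: 60.5
```

Request:
play_rows(
  deltas=[0.7,-0.3,-1,0,0,0,0.2,1.5,-0.6,-1,0,0,0,0.2,1.5,-0.6,0,0,0,0,0.2,1.5,-0.6,0,0,0,0,0.2],
)

```text
clock: 18.3
eef_pos: [500.4, 184.0, 31.3]
tool_rot: [3.141, 0.002, -3.113]
force: [-0.6, -0.2, 12.7]
width: 27.9
gripper_force: 60.7
```

Run:
```python
from h import *
st=read_state();print({k:np.round(st[k],3) for k in("eef_pos","force","torque","tool_rot")})
# pocket ring: try to fit circle in top1 by local contrast
t=cv2.imread("pics/top1.png");g=cv2.GaussianBlur(cv2.cvtColor(t,cv2.COLOR_BGR2GRAY),(0,0),.7).astype(float)
for v in range(253,272):print(v,g[v,212:243].round(0).astype(int).tolist())
```

```text
{'eef_pos': array([500.402, 184.009,  31.336]), 'force': array([-0.632, -0.236, 12.748]), 'torque': array([-0.172,  0.183,  0.016]), 'tool_rot': array([ 3.141e+00,  2.000e-03, -3.113e+00])}
253 [58, 58, 58, 58, 59, 60, 60, 60, 60, 60, 60, 60, 60, 60, 60, 61, 61, 61, 61, 61, 61, 62, 62, 61, 61, 62, 61, 62, 62, 62, 62]
254 [57, 57, 57, 57, 58, 58, 58, 58, 59, 59, 59, 59, 59, 58, 58, 59, 59, 58, 58, 59, 59, 60, 60, 60, 60, 60, 60, 61, 61, 61, 61]
255 [57, 57, 57, 58, 58, 58, 58, 58, 58, 58, 58, 58, 58, 58, 58, 58, 58, 58, 58, 58, 59, 59, 60, 60, 60, 60, 60, 60, 61, 61, 61]
256 [58, 58, 57, 58, 58, 58, 58, 59, 58, 58, 58, 58, 58, 58, 58, 58, 58, 58, 58, 58, 59, 59, 60, 61, 61, 60, 60, 61, 61, 61, 61]
257 [58, 58, 58, 58, 59, 59, 59, 59, 58, 58, 58, 58, 59, 58, 58, 59, 59, 59, 59, 58, 58, 59, 61, 61, 61, 61, 61, 61, 61, 61, 62]
258 [58, 58, 58, 59, 59, 59, 59, 58, 58, 58, 59, 59, 59, 59, 59, 60, 60, 59, 59, 58, 58, 59, 60, 61, 61, 61, 61, 61, 61, 62, 62]
259 [58, 58, 58, 58, 59, 59, 59, 58, 57, 58, 59, 59, 59, 60, 60, 60, 60, 60, 59, 59, 58, 58, 60, 61, 61, 61, 62, 62, 61, 61, 62]
260 [58
[... 840 characters left out ...]
56, 57, 57, 58, 58, 58, 59, 59, 59, 59, 59, 60, 60, 60]
267 [55, 55, 55, 55, 55, 55, 55, 56, 55, 55, 55, 55, 56, 56, 56, 56, 56, 56, 56, 57, 58, 57, 58, 58, 58, 58, 58, 58, 59, 59, 59]
268 [55, 55, 55, 55, 55, 55, 55, 55, 55, 55, 55, 55, 55, 56, 56, 56, 56, 56, 56, 57, 57, 57, 57, 57, 57, 57, 57, 58, 58, 58, 58]
269 [54, 54, 54, 54, 55, 55, 55, 56, 55, 55, 55, 55, 55, 56, 56, 56, 56, 56, 56, 56, 57, 57, 57, 57, 58, 57, 57, 57, 58, 58, 58]
270 [55, 55, 56, 56, 56, 57, 57, 57, 57, 57, 57, 57, 57, 57, 57, 57, 57, 58, 58, 58, 58, 58, 58, 59, 59, 59, 59, 59, 59, 59, 60]
271 [61, 61, 61, 61, 62, 62, 62, 62, 62, 62, 62, 62, 62, 63, 63, 63, 63, 63, 63, 64, 64, 64, 64, 64, 64, 64, 65, 65, 65, 65, 65]
```

Request:
play_rows(
  deltas=[-0.4,0.7,-3,0,0,0,0.2,-0.8,1.4,-3,0,0,0,0.2,-0.8,1.4,-2,0,0,0,0.2,-0.8,1.4,-1,0,0,0,0.2,-0.8,1.4,-1,0,0,0,0.2],
)

```text
clock: 18.92
eef_pos: [500.2, 185.1, 31.4]
tool_rot: [-3.141, -0.0, -3.113]
force: [-1.2, -0.4, 4.6]
width: 27.9
gripper_force: 59.8
```

Run:
```python
from h import *
st=read_state();print({k:np.round(st[k],3) for k in("eef_pos","force","torque","tool_rot")})
```

```text
{'eef_pos': array([500.234, 185.057,  31.416]), 'force': array([-1.247, -0.433,  4.573]), 'torque': array([-0.086,  0.176, -0.027]), 'tool_rot': array([-3.141, -0.   , -3.113])}
```

Request:
play_rows(
  deltas=[-0.8,0.5,-3,0,0,0,0.2,-1.4,0.9,-3,0,0,0,0.2,-1.4,0.9,-1.5,0,0,0,0.2,-1.4,0.9,0,0,0,0,0.2,-1.4,0.9,1,0,0,0,0.2,-1.4,0.9,1,0,0,0,0.2],
)

```text
clock: 19.68
eef_pos: [501.7, 186.4, 30.1]
tool_rot: [3.141, -0.0, -3.113]
force: [0.2, 0.7, -0.7]
width: 27.8
gripper_force: 59.2
```

Run:
```python
from h import *
st=read_state();print({k:np.round(st[k],3) for k in("eef_pos","force","torque","tool_rot")})
```

```text
{'eef_pos': array([501.738, 186.394,  30.147]), 'force': array([ 0.241,  0.675, -0.741]), 'torque': array([ 0.274,  0.04 , -0.047]), 'tool_rot': array([ 3.141, -0.   , -3.113])}
```

Now at z=30.1 with no contact force, so it is in the bore.

Request:
play_rows(
  deltas=[0,0,1,0,0,0,0.2,0,0,2,0,0,0,0.2,0,0,3,0,0,0,0.2,0,0,3,0,0,0,0.2],
)

```text
clock: 20.18
eef_pos: [501.7, 186.4, 27.2]
tool_rot: [3.141, 0.0, -3.113]
force: [0.1, 3.1, 0.9]
width: 27.8
gripper_force: 59.2
```

Request:
play_rows(
  deltas=[0,0.5,1,0,0,0,0.2,0,0.5,2,0,0,0,0.2,0,0.5,2,0,0,0,0.2],
)

```text
clock: 20.55
eef_pos: [501.7, 186.4, 25.1]
tool_rot: [-3.141, -0.0, -3.113]
force: [-0.3, 1.0, -0.8]
width: 27.8
gripper_force: 59.2
```

Request:
play_rows(
  deltas=[0,0,0.7,0,0,0,0.2,0,0,1.4,0,0,0,0.2,0,0,1.4,0,0,0,0.2],
)

```text
clock: 20.92
eef_pos: [501.8, 186.5, 24.6]
tool_rot: [-3.141, 0.0, -3.113]
force: [-2.0, 0.9, 6.8]
width: 27.7
gripper_force: 60.1
```

It is seated at z=24.6, as predicted. Now release and lift.

Request:
play_rows(
  deltas=[0,0,-1,0,0,0,0.2,0,0,-1,0,0,0,0.5,0,0,-1,0,0,0,0.55,0,0,-1,0,0,0,0.55,0,0,-10,0,0,0,0.55,0,0,-40,0,0,0,0.55,0,0,-80,0,0,0,0.55,20,-40,-100,0,0,0,0.4,50,-90,-100,0,0,0,0,80,-140,-100,0,0,0,0],
)

```text
clock: 22.18
eef_pos: [425.3, 43.0, 124.8]
tool_rot: [-3.141, 0.002, -3.113]
force: [1.1, -1.5, -1.3]
width: 0.2
gripper_force: 0.0
```

Run:
```python
from h import *
t=get_image("top")[:,:,::-1];s=get_image("side")[:,:,::-1]
cv2.imwrite("pics/c3.png",np.hstack([cv2.resize(t[155:295,165:285],(400,467),interpolation=2),cv2.resize(s[155:275,220:340],(400,467),interpolation=2)]))
st=read_state();print(st["eef_pos"],st["width"],st["clock"],st["tool_rot"])
```

```text
[420.86799565  38.10257804 124.22999924] -0.2776892680769265 22.275 [-3.13724297 -0.00599388 -3.12145761]
```

View pics/c3.png

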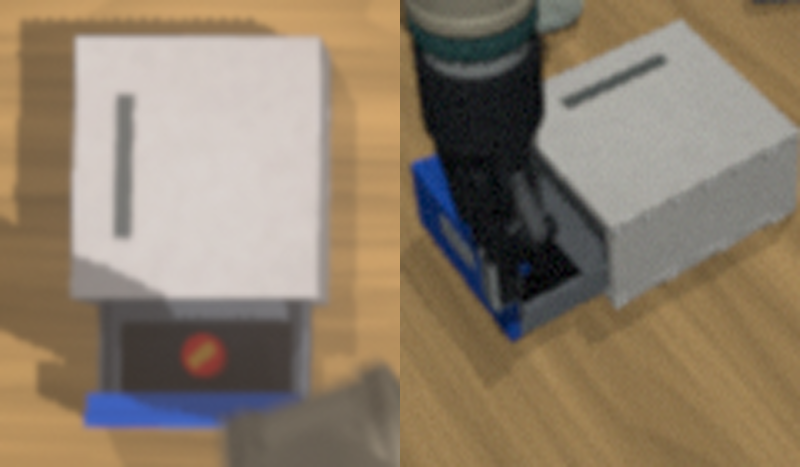

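The red mount stands in the pocket with its brass strip up, at crop (203,354), and the drawer is still open. Next I'll go in front of the panel and press it shut.

Request:
play_rows(
  deltas=[0,50,0,0,0,0,0,0,100,0,0,0,0,0,0,148,0,0,0,0,0,0,148,30,0,0,0,0,0,148,60,0,0,0,0,0,148,89,0,0,0,0,0,148,89,0,0,0,0,0,148,89,0,0,0,0],
)

```text
clock: 23.28
eef_pos: [422.1, 192.7, 35.8]
tool_rot: [3.141, 0.001, -3.113]
force: [-0.1, -0.4, -0.3]
width: -0.0
gripper_force: 0.0
```

Request:
play_rows(
  deltas=[-5,-3,0,0,0,0,0,-10,-6,0,0,0,0,0,-14,-6,0,0,0,0,0,-17,-6,0,0,0,0,0,-20,-6,0,0,0,0,0,-23,-6,0,0,0,0,0,-27,-6,0,0,0,0,0,-31,-6,0,0,0,0,0,-35,-6,0,0,0,0,0,-39,-6,0,0,0,0,0],
)

```text
clock: 24.52
eef_pos: [460.6, 187.2, 34.8]
tool_rot: [-3.141, -0.001, -3.113]
force: [-5.1, 0.0, 1.9]
width: 0.1
gripper_force: 2.4
```

Request:
play_rows(
  deltas=[-4,0,0,0,0,0,0,-8,0,0,0,0,0,0,-12,0,0,0,0,0,0,-16,0,0,0,0,0,0,-20,0,0,0,0,0,0,-24,0,0,0,0,0,0,-28,0,0,0,0,0,0,-32,0,0,0,0,0,0,-36,0,0,0,0,0,0,-40,0,0,0,0,0,0],
)

```text
clock: 25.78
eef_pos: [499.3, 188.1, 34.8]
tool_rot: [-3.141, -0.003, -3.113]
force: [-7.9, -0.2, 4.7]
width: 0.1
gripper_force: 3.9
```

Request:
play_rows(
  deltas=[-3,0,0,0,0,0,0,-6,0,0,0,0,0,0,-9,0,0,0,0,0,0,-11,0,0,0,0,0,0,-13,0,0,0,0,0,0,-14,0,0,0,0,0,0,-14,0,0,0,0,0,0],
)

```text
clock: 26.65
eef_pos: [513.3, 188.5, 34.8]
tool_rot: [-3.141, -0.003, -3.113]
force: [-7.7, -0.8, 3.9]
width: -0.3
gripper_force: 3.7
```

Request:
play_rows(
  deltas=[-1,0,0,0,0,0,0,-2,0,0,0,0,0,0,-3,0,0,0,0,0,0,-3,0,0,0,0,0,0],
)

```text
clock: 27.15
eef_pos: [516.1, 188.6, 34.8]
tool_rot: [-3.141, -0.003, -3.113]
force: [-7.8, -0.7, 5.1]
width: -0.0
gripper_force: 3.8
```

Request:
play_rows(
  deltas=[-1,0,0,0,0,0,0,-2,0,0,0,0,0,0,-2,0,0,0,0,0,0],
)

```text
clock: 27.52
eef_pos: [518.2, 188.6, 34.8]
tool_rot: [-3.14, -0.003, -3.113]
force: [-7.4, -0.5, 5.1]
width: 0.1
gripper_force: 3.9
```

Request:
play_rows(
  deltas=[-1,0,0,0,0,0,0,-2,0,0,0,0,0,0,-2,0,0,0,0,0,0],
)

```text
clock: 27.9
eef_pos: [520.2, 188.6, 34.8]
tool_rot: [-3.14, -0.003, -3.113]
force: [-8.1, 0.5, 4.0]
width: -0.0
gripper_force: 3.8
```

Request:
play_rows(
  deltas=[-1,0,0,0,0,0,0,-2,0,0,0,0,0,0,-2,0,0,0,0,0,0],
)

```text
clock: 28.28
eef_pos: [520.6, 188.6, 34.8]
tool_rot: [-3.14, -0.006, -3.113]
force: [-11.1, -0.4, 8.2]
width: 0.3
gripper_force: 5.4
```

Request:
play_rows(
  deltas=[-0.7,0,0,0,0,0,0,-0.7,0,0,0,0,0,0],
)

```text
clock: 28.52
eef_pos: [520.7, 188.7, 34.7]
tool_rot: [-3.14, -0.007, -3.113]
force: [-12.2, 0.2, 8.7]
width: -0.0
gripper_force: 5.9
```

Request:
play_rows(
  deltas=[3,0,0,0,0,0,0,6,0,0,0,0,0,0,9,0,0,0,0,0,0,12,0,0,0,0,0,0,16,0,0,0,0,0,0,22,0,0,0,0,0,0,35,0,0,0,0,0,0,55,0,0,0,0,0,0,80,0,0,0,0,0,0,100,0,0,0,0,0,0],
)

```text
clock: 29.78
eef_pos: [423.3, 186.4, 35.1]
tool_rot: [3.141, 0.0, -3.113]
force: [0.8, -0.1, 0.2]
width: 0.1
gripper_force: 0.0
```

Request:
play_rows(
  deltas=[0,0,-40,0,0,0,0,0,0,-90,0,0,0,0,0,-60,-110,0,0,0,0,0,-120,-110,0,0,0,0,0,-170,-110,0,0,0,0,0,-170,-110,0,0,0,0,0,-170,-110,0,0,0,0],
)

```text
clock: 30.65
eef_pos: [429.3, 16.9, 145.0]
tool_rot: [3.141, 0.001, -3.114]
force: [0.7, 0.9, 0.3]
width: 0.3
gripper_force: 0.0
```

Run:
```python
from h import *
t=get_image("top")[:,:,::-1];s=get_image("side")[:,:,::-1]
cv2.imwrite("pics/c4.png",np.hstack([cv2.resize(t,(400,300),interpolation=3),cv2.resize(s[155:275,220:340],(300,300),interpolation=2)]))
st=read_state();print(st["eef_pos"],st["force"],st["clock"],st["qd"].round(3))
```

```text
[429.28938684  18.00552014 144.94423382] [ 0.00075124  0.48372667 -0.15976017] 30.75 [-0.01   0.003  0.001 -0.002 -0.     0.002  0.002]
```

View pics/c4.png

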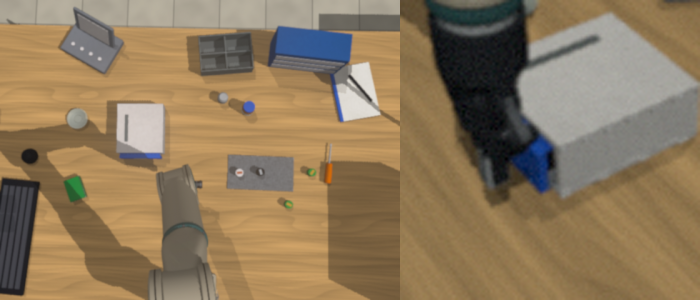

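The drawer is shut again: in the top view the blue edge sits close to the shell at about (140,155). Everything else stands where it was, and the robot touches nothing.

```bash
python3 -c "
from cell import finish_job
print(finish_job())"
```

```text
the job is handed in; nothing more can be done
None
```

The red mount is standing upright in the drawer pocket, and the drawer is pressed shut and stays shut by itself. The job is handed in at about 31 s; the highest press force I read on the drawer was about 15 N.

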